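Eject the test cartridge and catch it

ROBOT

A 6-joint arm with a two-finger parallel gripper is mounted at the origin on a cart in front of the work surface, level with it; the furniture and walls round the work are solid. World frame = base frame: x ahead of the robot, y to its left, z up, the work surface at z = 0. Lengths are in mm, angles in rad, forces in N, time in s.
With the tool pointing down it reaches from about 275 to 850 mm from the base axis. Payload 5.2 kg.
Tool frame: the origin (TCP) lies at the very end of the fingers, on their centre line; the grasp point (between the pads) lies 19 mm behind it; y points along the fingers, z is the direction in which the jaws open and shut, and the axes are right-handed (so a half turn about y gives the same grasp; the last joint's range is limited). The gripper opens to 85 mm and grips with 20 to 120 N. Pads are 22 mm wide; open, the fingers measure 114 mm over their backs; the gripper's body (76 mm by 85 mm) begins 54 mm behind the grasp point. The pads swing forward as they close: fully open they stand 13 mm farther back than shut.
Start: joints at [1.071, 0.259, 1.535, -0, 1.348, -0.203], TCP at [160.832, 525.964, 231.31] pointing down, gripper open.
Joint ranges: [-3.14, 3.14], [-0.91, 2.08], [0.19, 2.58], [-1.22, 4.36], [0.22, 2.71], [-3.12, 3.12]. Speed limits (rad/s): [2.57, 2.57, 3.14, 3.14, 3.14, 3.14].

INTERFACE

Orientations are given as a unit quaternion [w, x, y, z].
In Python, from plant import ctrl gives the robot as it stands. The module is installed in compiled form; this text tells all that it offers.
- The arm moves only by the tool carry_out, never from a script. Its argument "rows" is one flat list of numbers, 4 for each row, row after row: the shift along the tool's x, y, z in m, then the turn about the tool's y in degrees. A call has 1 to 12 rows; each row shifts and turns the commanded pose from where the row before left it, along the tool's axes as they then stand; what a row does not reach is not made up. A row lasts 1/10 s, in which the tool goes at most 50 mm and 8.59 degrees, less where a joint would pass 70% of its speed; a pose out of reach is approached as far as the arm can. A call with a gripper value outside its range is refused whole. "fingers" is the closure, from 0 (fully open) to 1 (shut), set as the call begins (left out, the last holds). The fingers move at their own pace and stop on an object; "grip_force" is the grip in N (left out, the last holds). Time passes only in rows, so rows that do not move let the fingers close. It gives the time, the measured TCP pose, the force and the opening at its end, in the units of the state.
- ctrl.read_state(): the state, without advancing time (a new reading comes with each control period).
- ctrl.snapshot(name): name is "scene" or "top" or "wrist"; returns (picture, depth): 480x640x3 uint8, red, green, blue; 480x640 float32, mm along the optical axis (not along the pixel's ray), 0 where there is no reading.
- ctrl.camera_info(name): a dict with "fx", "fy", "cx", "cy" (pixels), "pose" (4x4, takes a point from camera to world coordinates). Camera axes: x right, y up, looking along -z (the intrinsics and any distortion apply to the point x, -y, -z); pixel columns grow to the right and rows downward; lengths in mm; the calibration is good to about 2 mm. The wrist camera is an equidistant fisheye: a pixel r from the principal point sees the ray r / f radians off the axis. A picture is of the moment at which its call begins: read the wrist's pose just before it. camera_info takes no time and is no camera call; for the wrist camera it gives the pose at the moment of the call.
- ctrl.finish_job(): hands the job in, once; it reports no verdict.
Trained networks look in the newest picture that a camera, given by its name, has taken for a name from the list of things; names that differ only in an ending like _2 or _b are one class to them, and where a whole thing is asked for, a point or a joint stands for the part that bears it (a point fixed in the world has none). Each returns a list of dicts, best first, with "confidence" (0 to 1); they miss things now and then, are a little off and sometimes report something else, mostly with a low value. They report only what shows in the picture. A call takes as long as a camera call.
- ctrl.spot_in(camera, query): "point" ([row, column] in pixels, amid what is visible of it).
- ctrl.outline_of(camera, query): "mask" (480x640 bool, what is visible of it) and "point" ([row, column] in pixels, amid what is visible of it).
- ctrl.place_of(camera, query): "point" ([row, column] in pixels: a listed point, or the origin of a listed thing).
The state is a dict: "time": time; "joint_positions": joint angles; "dq": joint speeds; "joint_torque": joint torques, N m; "ee_pos": TCP position; "tcp_rot": TCP orientation; "wrist_force": force on the tool from outside, world axes, zero at the start; "ft_torque": the same for the moment, N m; "grip_width": finger opening in mm.
Only numpy, scipy, OpenCV 4.12 (cv2) and the standard library are available. Lean on these libraries where they do the work, as an engineer would, in place of code of your own. Each camera call takes 0.05 s, during which the arm holds its last target.

TASK

On the small white cartridge reader, push the clear orange guard all the way back off the blue eject key. Then, with the two fingers apart, press the key fully down with one finger while the other finger stands in the chute in front of the red cartridge, so that the cartridge springs out, is stopped by that finger and does not slide off the chute. Finish while holding it so: key down, cartridge resting against the finger in the chute; do not pick anything up, and leave the other things on the desk where they are.

Things in the scene. Friction and masses are not known exactly. Their poses are not given: they have to be found in the camera images.
- reader: White desktop cartridge reader, fixed, 162 (x) x 110 (y) x 56 (z) mm; yaw varies. Origin: centre of its underside; -x is its front. Right part (its -y): grey chute, open at the front edge x = -80 mm; the cartridge waits in it under a roof (top z = 54) that begins at x = +8. Left part: blue key on a deck at z = 36, guard over it, and behind it from x = +54 a display head 56 high.
- chute_mid (a point): Point on the flat chute floor (34 mm above the desk), mid-width, 42 mm in front of the reader's origin, level with the middle of the key and 60 mm to its right (reader's -y). The chute is 39 mm wide between walls 6 mm high. A finger standing here, tip less than 10 mm above the floor, stops the cartridge.
- key_top (a point): Centre of the top of the blue eject key; the top is 44 (x) x 28 (y) mm, 47 mm above the desk when up, that is 13 mm above the chute floor. Moves with the key. Fully down it is 4 mm above the chute floor's level.
- key (a joint): Eject key: 0 up, 0.009 m fully down. Spring return, needs 5 to 8 N. It carries the steel gate (6 mm high) in front of the cartridge and frees it at about 0.006 m; a 3 N spring pusher then at once drives the cartridge out along the chute to the front at 0.2 to 0.4 m/s and keeps pushing, off the front edge if nothing stops it.
- guard (a joint): Clear orange guard over the key: about 0 closed (starts at 0 to 0.012), 0.060 m fully back, sliding along the reader's +x (away from its front). Moves against about 2 N of friction and stays where it is left.
- guard_rib (a point): Middle of the top of the front face of the orange rib that stands across the guard's rear end, to be pushed in the reader's +x. The rib is 36 mm wide (y), 6 mm thick, and rises 16 mm above the guard's flat top, which is 53 mm above the desk and runs 46 mm forward from the rib. Moves with the guard.
- cartridge: Red test cartridge with a white front label, 60 (x) x 36 (y) x 14 (z) mm, 60 g, loose. Origin: centre of its underside, at first on the chute floor; its -x end points out of the chute.
- cartridge_nose (a point): Middle of the cartridge's front (-x) end face, 7 mm above its underside; at first at the gate, about 6 mm in front of the reader's origin.
- strip_bottle: Bystander: white test-strip bottle with a black cap, 50 mm wide, 133 mm high, upright. Origin: centre of its underside.
- dropper: Bystander: small white dropper bottle, 26 mm wide, 62 mm high, upright. Origin: centre of its underside.
- teal_box: Bystander: small ochre box with a teal top, 66 x 70 x 46 mm. Origin: centre of its underside.
- marker: Bystander: black marker pen lying on the desk, 138 mm long along y, 11 mm thick. Origin: underside of its middle.
- tube_w: Bystander: sample tube with a violet cap lying on the desk, 88 mm long along y, 16 mm thick. Origin: underside of its middle.

How it is judged (in metres and radians):
On the way, in this order (a step that is already met when the one before it is completed fails the run):
1. the guard is slid back off the key (value of joint guard above 0.052 m), for 0.1 s.
2. the key is pressed down and the popped cartridge is stopped by a finger in the chute (value of joint key above 0.0065 m and x of cartridge_nose in the frame of reader below -0.012 m and contact force between the fingers and cartridge above 0.3 N), for 0.2 s.
At the end, for the whole second after the job is handed in: The guard is at least 50 mm back, the key is held at least 6.5 mm down, and the cartridge has come at least 6 mm out past its gate position, lies flat on the chute floor (within 5 mm) with its nose still on the chute, is at rest, and presses against a finger with more than 0.3 N (all of step 2 and value of joint guard above 0.05 m and x of cartridge_nose in the frame of reader above -0.078 m and z of cartridge in the frame of reader between 0.03 and 0.039 m and linear speed of cartridge below 0.02 m/s); the arm keeps its last pose, push and grip.
It fails at once if the cartridge is lifted more than 10 mm off the chute floor (z of cartridge in the frame of reader above 0.044 m).
It fails at once if the cartridge slides out more than 5 mm past the chute's front edge, or falls off it (z of cartridge in the frame of reader below 0.024 m or x of cartridge_nose in the frame of reader below -0.085 m).
It fails at once if a bystander is moved more than 30 mm (distance of any of strip_bottle, dropper, teal_box, marker, tube_w from where it was at the start of the episode above 0.03 m).
It also fails if it takes over 32 s, if anything falls off the work surface, if the arm or the gripper's body presses on something with over 40 N, if the wrist force passes 120 N, or if a joint passes its speed limit or range.

## Working session

There is one attempt and no reset: what is moved stays moved. The work goes in short steps, Python scripts to look and compute and a tool call to move; the robot and the scene stay as the last step left them, time stands still between calls to the robot, and variables do not carry over. Pictures are saved under pics/ and viewed, and the job is handed in when it is done.

Besides the shell and the picture viewer there is one more tool, called after "Request:" as name(argument=value, ...) on one line, values as JSON. carry_out: Moves the arm, as the interface text tells. Its arguments: {"type":"object","properties":{"rows":{"type":"array","items":{"type":"number"}},"fingers":{"type":"number"},"grip_force":{"type":"number"}},"required":["rows"]}

```bash
mkdir -p pics
cat > h.py <<'E'
import numpy as np, cv2
from plant import ctrl
from scipy.spatial.transform import Rotation as R
def snap(cam,fn):
    p,d=ctrl.snapshot(cam); cv2.imwrite('pics/'+fn,p[:,:,::-1]); return p,d
def world(cam,pt,depth=None,z=None,info=None):
    i=info or ctrl.camera_info(cam); P=np.array(i['pose']); r,c=pt
    u=(c-i['cx'])/i['fx']; v=(r-i['cy'])/i['fy']
    if cam=='wrist':
        t=np.hypot(u,v); s=np.tan(t)/t if t>1e-9 else 1; u*=s; v*=s
    d=np.array([u,-v,-1.])
    dw=P[:3,:3]@d; o=P[:3,3]
    k=depth if z is None else (z-o[2])/dw[2]
    return o+k*dw
E
python3 - <<'E'
from h import *
s=ctrl.read_state()
for k,v in s.items(): print(k,np.round(v,4))
for cam in ['scene','top','wrist']:
    i=ctrl.camera_info(cam); print(cam,{k:(np.round(v,3).tolist()) for k,v in i.items()})
D={}
for cam in ['scene','top']:
    p,d=snap(cam,cam+'0.png')
    for q in ['key_top','guard_rib','chute_mid','cartridge_nose','reader']:
        for r in ctrl.place_of(cam,q)[:2]:
            pt=r['point']; a=d[int(round(pt[0])),int(round(pt[1]))]
            print(cam,q,round(r['confidence'],2),np.round(pt,1),np.round(world(cam,pt,a),1))
print(ctrl.read_state()['time'])
E
```

```text
time 0.0
joint_positions [ 1.0712  0.2593  1.5361 -0.      1.348  -0.2028]
dq [ 0.0003  0.001   0.0005 -0.0011 -0.0012 -0.0003]
joint_torque [-6.00000e-04 -4.46037e+01 -2.90572e+01 -5.00000e-04  1.18000e-02
 -0.00000e+00]
ee_pos [160.5731 525.4905 230.4817]
tcp_rot [-0.6987  0.6999 -0.1048  0.1043]
wrist_force [ 0.091   0.2219 -0.4291]
ft_torque [ 0.0295 -0.0021  0.0378]
grip_width 85.6725
scene {'fx': 497.547, 'fy': 497.547, 'cx': 319.494, 'cy': 243.415, 'pose': [[0.754, 0.388, -0.53, -20.055], [-0.656, 0.434, -0.617, -683.863], [-0.01, 0.813, 0.582, 663.254], [0.0, 0.0, 0.0, 1.0]]}
top {'fx': 599.93, 'fy': 599.93, 'cx': 319.988, 'cy': 237.701, 'pose': [[0.014, 0.986, -0.164, 297.037], [-1.0, 0.014, 0.003, -30.798], [0.005, 0.164, 0.986, 1479.426], [0.0, 0.0, 0.0, 1.0]]}
wrist {'fx': 371.648, 'fy': 371.648, 'cx': 321.353, 'cy': 240.0, 'pose': [[0.292, -0.903, -0.314, 80.361], [0.957, 0.275, 0.098, 551.382], [-0.002, -0.329, 0.944, 372.992], [0.0, 0.0, 0.0, 1.0]]}
scene key_top 0.7 [222.8 236.4] [473.6 192.1  20.6]
scene key_top 0.44 [237.  276.7] [482.8  43.3  52.6]
scene guard_rib 0.83 [224.9 286.9] [513.1  45.1  69.5]
scene chute_mid 0.9 [256.4 292.5] [479.3 -14.4  34.6]
scene cartridge_nose 0.6 [393.4 381.3] [ 377.5 -365.9   13.1]
scene cartridge_nose 0.43 [246.8 309.5] [518.6 -23.5  45.4]
scene reader 0.76 [257.5 304.8] [493.6 -37.8  37.8]
top key_top 0.44 [306.8 216.8] [367.9 214.3   9.5]
top guard_rib 0.58 [249.6 284.8] [504.8  49.7  52.2]
top chute_mid 0.86 [258.5 309.6] [486.8 -10.   31.5]
top chute_mid 0.48 [179.1 343.4] [690.6 -91.3  18.3]
top cartridge_nose 0.47 [247.1 312. ] [514.2 -15.4  36.3]
top reader 0.66 [246.5 301.9] [514.5   9.   41.3]
top reader 0.27 [233.4 313. ] [545.2 -17.5  52.6]
0.6
```

View pics/scene0.png

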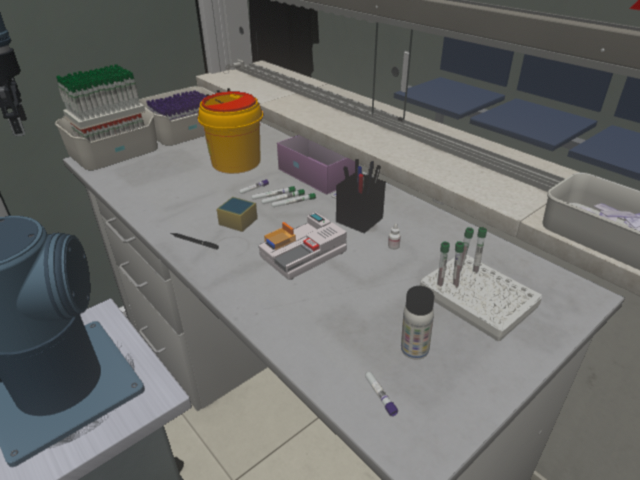

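View pics/top0.png

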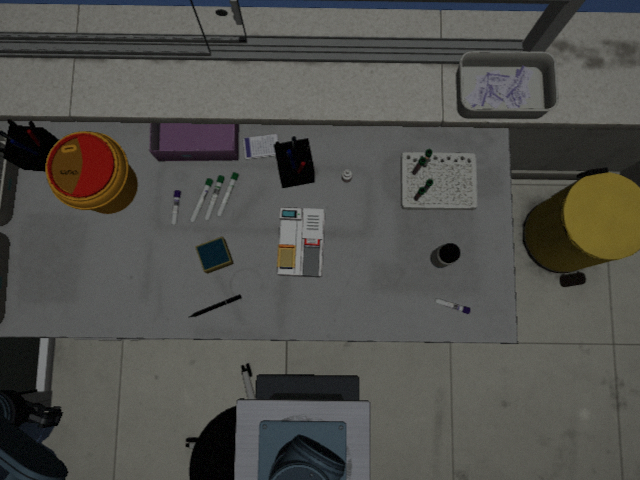

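Run:
```python
from h import *
s=ctrl.read_state()
q=s['tcp_rot']; M=R.from_quat([q[1],q[2],q[3],q[0]]).as_matrix(); print(np.round(M,3))
i=ctrl.camera_info('wrist');P=np.array(i['pose'])
print('cam in tool',np.round(M.T@(P[:3,3]-s['ee_pos']),1)); print(np.round(M.T@P[:3,:3],3))
p=cv2.imread('pics/top0.png'); cv2.imwrite('pics/t1.png',cv2.resize(p[195:290,260:345],None,fx=6,fy=6,interpolation=cv2.INTER_CUBIC))
p=cv2.imread('pics/scene0.png'); cv2.imwrite('pics/s1.png',cv2.resize(p[200:290,250:360],None,fx=6,fy=6,interpolation=cv2.INTER_CUBIC))
t=M.T@(np.array([440,-10,230])-s['ee_pos']); print(t)
```

```text
[[ 0.956  0.     0.292]
 [-0.292 -0.     0.956]
 [ 0.    -1.    -0.   ]]
cam in tool [ -84.3 -142.5    1. ]
[[-0.001 -0.944 -0.329]
 [ 0.     0.329 -0.944]
 [ 1.    -0.001 -0.   ]]
[ 423.69284533    1.32099988 -430.90362009]
```

View pics/t1.png

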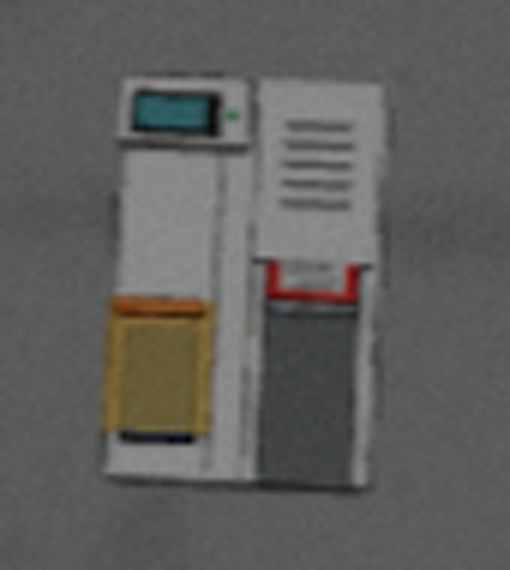

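View pics/s1.png

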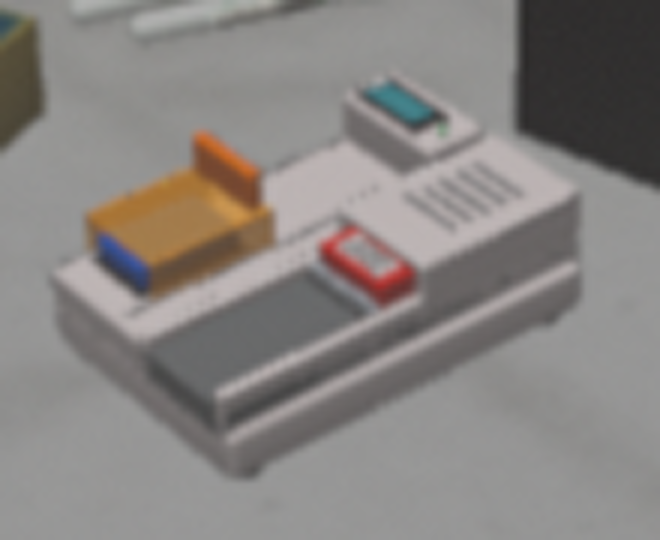

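Request:
carry_out(rows=[0.035,0,-0.035,0,0.035,0,-0.035,0,0.035,0,-0.035,0,0.035,0,-0.035,0,0.035,0,-0.035,0,0.035,0,-0.035,0,0.035,0,-0.035,0,0.035,0,-0.035,0,0.035,0,-0.035,0,0.035,0,-0.035,0,0.035,0,-0.035,0,0.035,0,-0.035,0], fingers=0.45)

```text
time: 1.8
ee_pos: [440.3, -0.6, 231.7]
tcp_rot: [0.699, -0.699, 0.104, -0.105]
wrist_force: [0.7, 1.1, 1.5]
grip_width: 47.2
```

Request:
carry_out(rows=[0,0,0,-7.25,0,0,0,-7.25,0,0,0,0,0,0,0,0])

```text
time: 2.2
ee_pos: [439.6, 1.6, 231.4]
tcp_rot: [-0.707, 0.707, -0.017, 0.017]
wrist_force: [-0.7, 0.2, -0.0]
grip_width: 47.1
```

Run:
```python
from h import *
i=ctrl.camera_info('wrist')
p,d=snap('wrist','w1.png')
hz=dict(key_top=47,guard_rib=69,chute_mid=34,cartridge_nose=41,reader=0)
for q in hz:
    for r in ctrl.place_of('wrist',q)[:2]:
        pt=r['point']
        a=d[int(round(pt[0])),int(round(pt[1]))]
        print(q,round(r['confidence'],2),np.round(pt,1),'depth',np.round(world('wrist',pt,a,info=i),1),'z',np.round(world('wrist',pt,z=hz[q],info=i),1))
```

```text
key_top 0.63 [239.1 512.1] depth [477.7 196.   46.7] z [477.6 195.8  47. ]
guard_rib 0.91 [290.2 373.5] depth [513.2  47.3  68.9] z [513.2  47.3  69. ]
guard_rib 0.37 [254.  308.4] depth [487.7 -12.5  34.8] z [474.4 -10.6  69. ]
chute_mid 0.66 [252.6 309.4] depth [486.8 -11.5  33.4] z [486.6 -11.5  34. ]
cartridge_nose 0.83 [285.5 307.7] depth [519.4 -14.9  40.1] z [519.  -14.9  41. ]
reader 0.81 [274.8 330.6] depth [508.5   8.4  40.5] z [527.1   8.6   0. ]
reader 0.63 [239.5 510. ] depth [478.1 193.7  46.3] z [495.5 220.2   0. ]
```

View pics/w1.png

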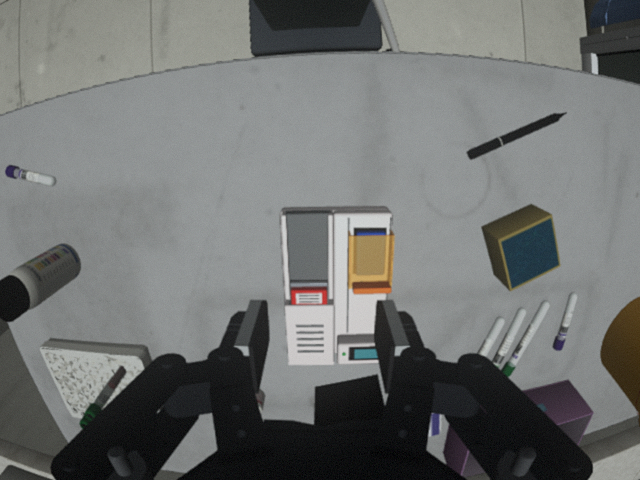

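Run:
```python
from h import *
from scipy.optimize import minimize
for cam in ['wrist','top']:
    i=ctrl.camera_info(cam)
    p,d=snap(cam,cam+'_2.png')
    rr,cc=np.mgrid[0:480,0:640]
    u=(cc-i['cx'])/i['fx'];v=(rr-i['cy'])/i['fy']
    if cam=='wrist':
        t=np.hypot(u,v)+1e-9; s=np.tan(np.minimum(t,1.4))/t; u=u*s;v=v*s
    P=np.array(i['pose']); W=np.stack([u*d,-v*d,-d],-1)@P[:3,:3].T+P[:3,3]
    m=(d>0)&(W[...,0]>420)&(W[...,0]<640)&(abs(W[...,1]-8)<90)&(W[...,2]>27)&(W[...,2]<63)
    n,l,st,c=cv2.connectedComponentsWithStats(m.astype(np.uint8)); k=1+np.argmax(st[1:,4]); m=l==k
    X=W[m]; print(cam,len(X)); 
    rc=cv2.minAreaRect(X[:,:2].astype(np.float32)); print(rc)
    np.save(cam+'_X.npy',X)
    for nm,lo,hi in [('chute',32,35.3)]:
        mm=m&(W[...,2]>31)&(W[...,2]<35); n,l,st,c=cv2.connectedComponentsWithStats(mm.astype(np.uint8)); k=1+np.argmax(st[1:,4])
        Y=W[l==k]; print(nm,len(Y),cv2.minAreaRect(Y[:,:2].astype(np.float32)),Y[:,2].mean())
    # rib: high z & orange
    hsv=cv2.cvtColor(p,cv2.COLOR_RGB2HSV)
    o=m=(hsv[...,0]<20)&(hsv[...,1]>110)&(W[...,0]>420)&(W[...,0]<640)&(W[...,1]<90)&(W[...,1]>10)
    Y=W[o&(W[...,2]>64)]; print('rib',len(Y), cv2.minAreaRect(Y[:,:2].astype(np.float32)) if len(Y) else 0, Y.mean(0) if len(Y) else 0)
```

```text
wrist 15068
((528.55810546875, 13.778621673583984), (106.89189147949219, 163.72679138183594), 88.0456314086914)
chute 2525 ((494.6580810546875, -15.532926559448242), (42.939334869384766, 97.17256164550781), 87.8327865600586) 33.842734845063184
rib 278 ((471.3691101074219, 30.55197525024414), (105.18753051757812, 33.10042190551758), 20.426374435424805) [508.73913023  44.46585871  79.14355179]
top 267
((604.4799194335938, 9.879100799560547), (105.87792205810547, 24.632774353027344), 76.37635040283203)
chute 1 ((603.9884643554688, 10.62905216217041), (0.0, 0.0), 0.0) 33.8941807065039
rib 0 0 0
```

Run:
```python
from h import *
X=np.load('wrist_X.npy'); a=np.deg2rad(-2.1)
Rm=np.array([[np.cos(a),np.sin(a)],[-np.sin(a),np.cos(a)]])
L=(X[:,:2]-[527,8])@Rm.T; z=X[:,2]
pr=lambda b,s:print(s,[(int(k),round(float(np.median(z[b][(L[b][:,j]>=k)&(L[b][:,j]<k+3)])),1)) for k in range(-90,90,3) if ((L[b][:,j]>=k)&(L[b][:,j]<k+3)).sum()>4])
j=1; pr((L[:,0]>-70)&(L[:,0]<-20),'y prof')
j=0; pr((L[:,1]<-15)&(L[:,1]>-35),'x prof chute'); pr((L[:,1]<48)&(L[:,1]>25),'x prof key')
p=cv2.imread('pics/w1.png');cv2.imwrite('pics/w1c.png',cv2.resize(p[195:375,270:410],None,fx=4,fy=4,interpolation=cv2.INTER_CUBIC)[:600])
```

```text
y prof [(-48, 39.4), (-45, 39.7), (-42, 34.0), (-39, 33.8), (-36, 34.0), (-33, 33.9), (-30, 33.9), (-27, 34.0), (-24, 34.1), (-21, 34.0), (-18, 34.1), (-15, 33.9), (-12, 34.0), (-9, 34.0), (-6, 34.4), (-3, 39.9), (0, 39.3), (3, 35.7), (6, 35.9), (9, 35.9), (12, 35.8), (15, 50.4), (18, 52.7), (21, 52.7), (24, 52.7), (27, 52.8), (30, 52.6), (33, 52.6), (36, 52.6), (39, 52.7), (42, 52.6), (45, 52.6), (48, 52.8), (51, 52.8), (54, 52.7), (57, 52.7)]
x prof chute [(-81, 32.7), (-78, 34.0), (-75, 34.0), (-72, 34.2), (-69, 33.8), (-66, 33.8), (-63, 34.2), (-60, 33.9), (-57, 33.9), (-54, 33.9), (-51, 34.0), (-48, 34.0), (-45, 34.0), (-42, 34.3), (-39, 34.1), (-36, 33.8), (-33, 33.9), (-30, 33.9), (-27, 34.0), (-24, 34.2), (-21, 33.9), (-18, 33.8), (-15, 34.2), (-12, 35.4), (-9, 40.5), (-6, 46.8), (-3, 48.3), (0, 48.6), (3, 48.2), (6, 50.2), (9, 53.8), (12, 54.1), (15, 54.1), (18, 54.0), (21, 54.2), (24, 53.8), (27, 54.0), (30, 53.8), (33, 54.3), (36, 54.1), (39, 54.2), (42, 54.2), (45, 54.0), (48, 54.1), (51, 54.0), (54, 54.1), (57, 54.3), (60, 54.2), (63, 54.1), (66, 53.9), (69, 54.4), (72, 54.3), (75, 53.9), (78, 53.9), (81, 54.0)]
x prof key [(-81, 33.7), (-78, 35.9), (-75, 35.9), (-72, 35.8), (-69, 35.9), (-66, 40.8), (-63, 52.5), (-60, 52.8), (-57, 53.0), (-54, 52.9), (-51, 52.8), (-48, 52.8), (-45, 53.0), (-42, 52.9), (-39, 52.7), (-36, 52.7), (-33, 53.0), (-30, 52.9), (-27, 52.9), (-24, 52.8), (-21, 53.1), (-18, 57.4), (3, 35.9), (6, 36.1), (9, 36.1), (12, 36.3), (15, 35.9), (18, 35.9), (21, 35.9), (24, 36.0), (27, 36.0), (30, 36.3), (33, 36.1), (36, 35.8), (39, 36.0), (42, 36.1), (45, 35.7), (48, 35.8), (51, 41.7), (54, 52.2), (57, 57.0), (60, 57.5), (63, 57.4), (66, 57.5), (69, 57.4), (72, 57.1), (75, 56.2), (78, 55.6), (81, 54.6)]
```

View pics/w1c.png

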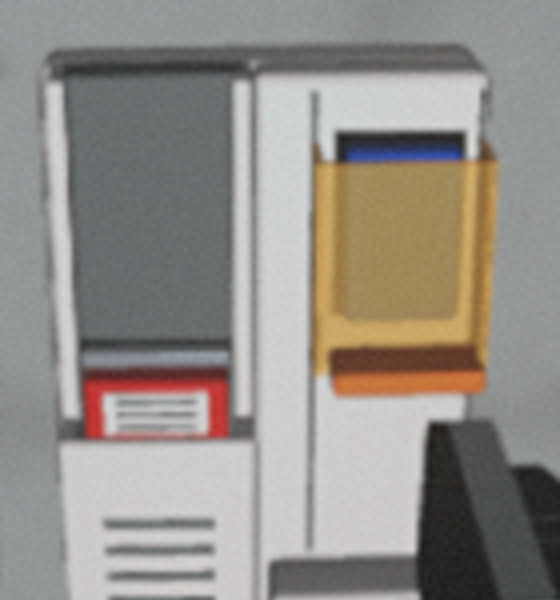

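```bash
cat >> h.py <<'E'
YAW=np.deg2rad(-2.1); O=np.array([527,8.])
def l2w(x,y,z):
    c,s=np.cos(YAW),np.sin(YAW); return np.array([O[0]+c*x-s*y,O[1]+s*x+c*y,z])
def w2l(p):
    c,s=np.cos(YAW),np.sin(YAW); d=np.array(p[:2])-O; return np.array([c*d[0]+s*d[1],-s*d[0]+c*d[1],p[2]])
def goto(x,y,z):
    s=ctrl.read_state(); q=s['tcp_rot']; M=R.from_quat([q[1],q[2],q[3],q[0]]).as_matrix()
    print('t',s['time'],'local',np.round(w2l(s['ee_pos']),1),'yaw',np.round(np.rad2deg(np.arctan2(M[1,0],M[0,0])),2),'F',np.round(s['wrist_force'],1),'w',s['grip_width'])
    print('tool shift',np.round(M.T@(l2w(x,y,z)-s['ee_pos']),1))
E
python3 - <<'E'
from h import *
goto(-36,7,58)
i=ctrl.camera_info('scene'); p,d=ctrl.snapshot('scene')
rr,cc=np.mgrid[0:480,0:640];W=np.stack([(cc-i['cx'])/i['fx']*d,-(rr-i['cy'])/i['fy']*d,-d],-1)@np.array(i['pose'])[:3,:3].T+np.array(i['pose'])[:3,3]
m=(d>0)&(cc>330)&(cc<390)&(rr>155)&(rr<235)&(W[...,2]>60)&(W[...,0]<800)
X=W[m];print(len(X),np.percentile(X,[1,5,50,95,99],axis=0).round())
E
```

```text
t 2.6 local [-87.1  -9.5 231.4] yaw -2.5 F [ 0.3 -0.7 -0.2] w 46.928670297443404
tool shift [ 50.9 173.4  16.8]
1735 [[672. -19.  61.]
 [674. -16.  64.]
 [704.  17.  94.]
 [767. 174. 140.]
 [793. 178. 148.]]
```

Request:
carry_out(rows=[0.01,0.032,0.0034,-0.4,0.01,0.032,0.0034,0,0.01,0.032,0.0034,0,0.01,0.032,0.0034,0,0.01,0.032,0.0034,0,0.001,0.01,0,0,0,0.003,0,0,0,0,0,0,0,0,0,0])

```text
time: 3.55
ee_pos: [492.0, 16.3, 59.7]
tcp_rot: [-0.707, 0.707, -0.012, 0.014]
wrist_force: [0.7, -0.4, -0.2]
grip_width: 46.6
```

Run:
```python
from h import *
goto(-29,7,58)
snap('wrist','w2.png')
p,d=snap('scene','s2.png'); cv2.imwrite('pics/s2c.png',cv2.resize(p[180:300,240:380,::-1],None,fx=5,fy=5,interpolation=cv2.INTER_CUBIC))
```

```text
t 3.55 local [-35.3   7.   59.7] yaw -2.11 F [ 0.7 -0.4 -0.2] w 46.572507003731516
tool shift [6.3 1.8 0. ]
```

View pics/w2.png

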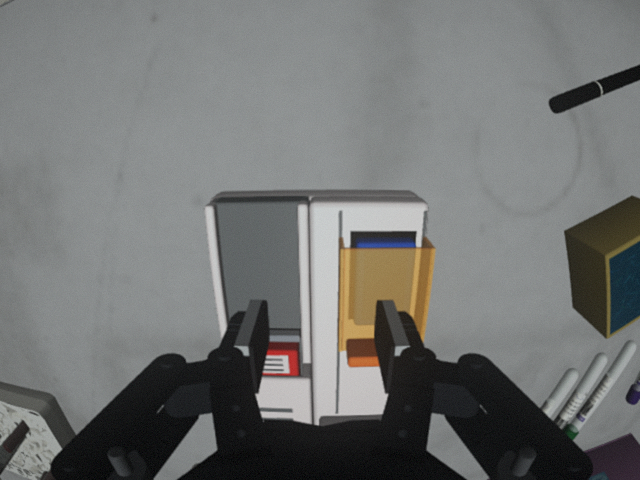

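View pics/s2c.png

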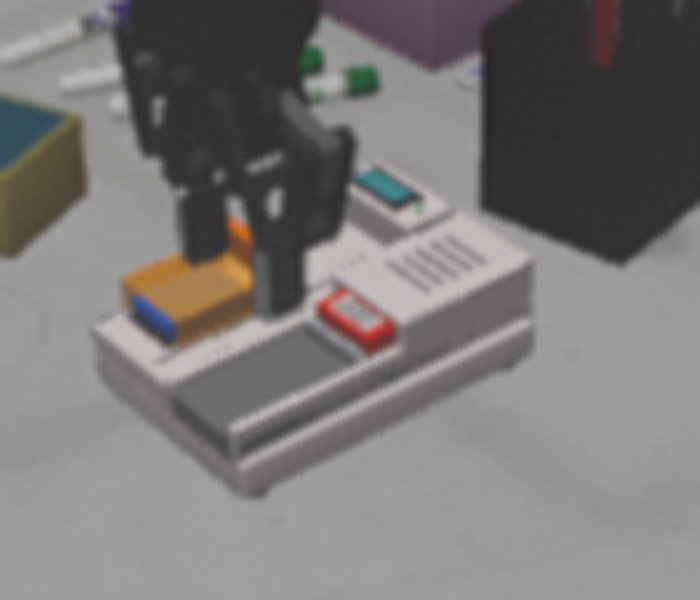

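Request:
carry_out(rows=[0.002,0.002,0,0,0.006,0,0,0,0.006,0,0,0,0.006,0,0,0,0.006,0,0,0,0.006,0,0,0,0.006,0,0,0,0.006,0,0,0,0.006,0,0,0,0,0,0,0])

```text
time: 4.65
ee_pos: [542.4, 14.5, 56.3]
tcp_rot: [-0.707, 0.707, -0.013, 0.013]
wrist_force: [-0.8, 0.1, 0.3]
grip_width: 47.1
```

Run:
```python
from h import *
goto(29,7,58)
p,d=snap('scene','s3.png'); cv2.imwrite('pics/s3c.png',cv2.resize(p[180:300,240:380,::-1],None,fx=5,fy=5,interpolation=cv2.INTER_CUBIC))
```

```text
t 4.65 local [15.2  7.1 56.3] yaw -2.11 F [-0.8  0.1  0.3] w 47.14137281130192
tool shift [13.8 -1.7 -0.1]
```

View pics/s3c.png

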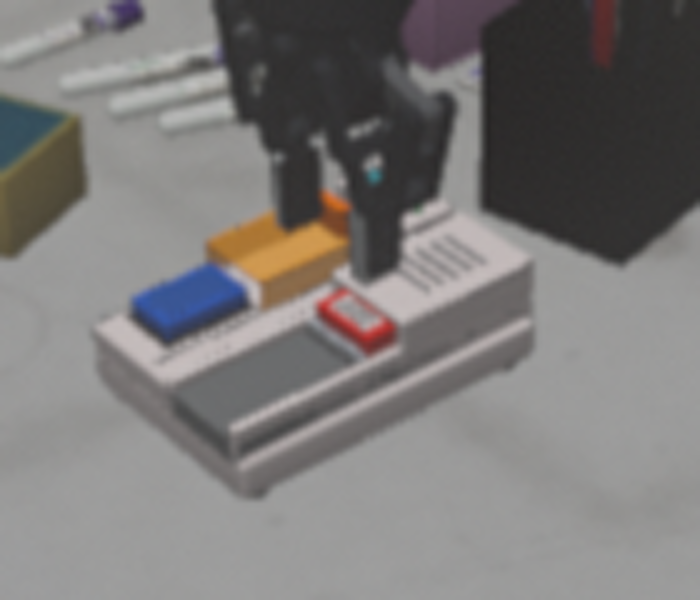

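Request:
carry_out(rows=[0.005,0,0,0,0.005,0,0,0,0.004,0,0,0,0.002,0,0,0,0.001,0,0,0,0,0,0,0])

```text
time: 5.3
ee_pos: [552.9, 14.6, 55.7]
tcp_rot: [0.707, -0.707, 0.016, -0.008]
wrist_force: [-16.1, -0.7, 11.5]
grip_width: 47.3
```

Run:
```python
from h import *
goto(29,7,58)
p,d=snap('scene','s4.png'); cv2.imwrite('pics/s4c.png',cv2.resize(p[180:300,240:380,::-1],None,fx=5,fy=5,interpolation=cv2.INTER_CUBIC))
```

```text
t 5.3 local [25.6  7.5 55.7] yaw -2.01 F [-16.1  -0.7  11.5] w 47.265913843265565
tool shift [ 3.4 -2.3 -0.5]
```

View pics/s4c.png

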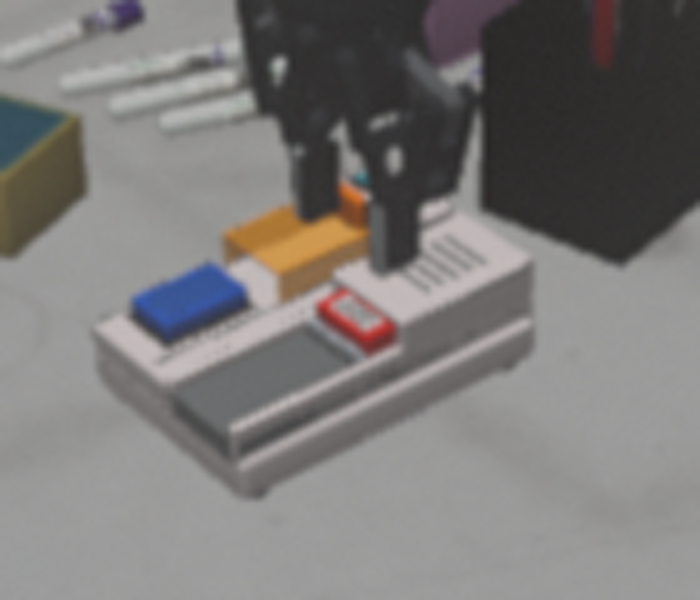

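Request:
carry_out(rows=[-0.005,0,0,0,-0.01,-0.02,0,0,-0.03,-0.03,0,0,-0.03,0,0,0,0,0,0,0,0,0,0,0])

```text
time: 5.95
ee_pos: [484.0, 16.7, 106.9]
tcp_rot: [-0.707, 0.707, -0.012, 0.014]
wrist_force: [0.6, -0.1, -0.3]
grip_width: 46.9
```

Run:
```python
from h import *
goto(-42,7,58)
i=ctrl.camera_info('wrist'); p,d=snap('wrist','w5.png')
hz=dict(key_top=47,guard_rib=69,chute_mid=34,cartridge_nose=41)
for q in hz:
    for r in ctrl.place_of('wrist',q)[:1]:
        pt=r['point']
        a=d[int(round(pt[0])),int(round(pt[1]))]
        print(q,round(r['confidence'],2),np.round(pt,1),'depth',np.round(w2l(world('wrist',pt,a,info=i)),1),'z',np.round(w2l(world('wrist',pt,z=hz[q],info=i)),1))
```

```text
t 5.95 local [-43.3   7.1 106.9] yaw -2.12 F [ 0.6 -0.1 -0.3] w 46.9373470957792
tool shift [ 1.2 48.9 -0.1]
guard_rib 0.84 [387.1 366.1] depth [37.6 37.  66.5] z [35.4 36.7 69. ]
chute_mid 0.78 [257.1 273.1] depth [-40.5 -22.4  33.6] z [-40.6 -22.3  34. ]
cartridge_nose 0.87 [309.7 275.2] depth [ -6.6 -21.9  40.9] z [ -6.6 -21.9  41. ]
```

View pics/w5.png

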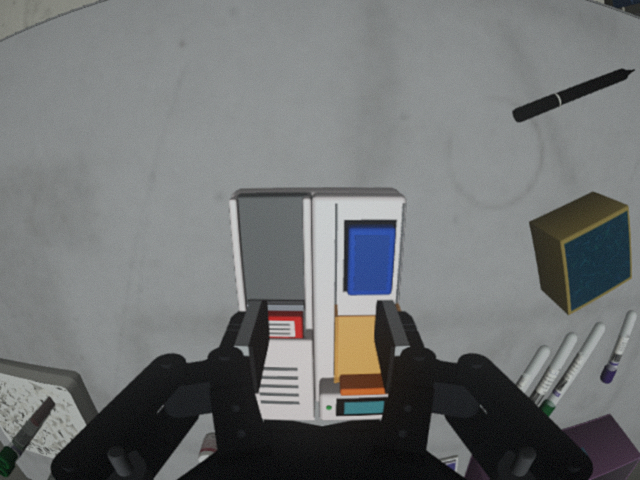

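Run:
```python
from h import *
i=ctrl.camera_info('wrist'); p,d=ctrl.snapshot('wrist')
rr,cc=np.mgrid[0:480,0:640]
u=(cc-i['cx'])/i['fx'];v=(rr-i['cy'])/i['fy'];t=np.hypot(u,v)+1e-9;s=np.tan(np.minimum(t,1.4))/t
P=np.array(i['pose']);W=np.stack([u*s*d,-v*s*d,-d],-1)@P[:3,:3].T+P[:3,3]
for c in (350,355,360,365,370):
    print(c,[(r,*np.round(w2l(W[r,c]),1).tolist()[::2]) for r in list(range(300,324,3))+list(range(366,402,3))])
for c in (275,):
    print(c,[(r,*np.round(w2l(W[r,c]),1).tolist()[::2]) for r in list(range(186,200,2))])
```

```text
350 [(300, -12.7, 37.6), (303, -9.5, 35.8), (306, -7.3, 36.0), (309, -5.3, 36.4), (312, -2.8, 36.0), (315, -0.0, 35.3), (318, -8.2, 52.5), (321, -5.9, 52.5), (366, 29.5, 52.8), (369, 33.4, 51.3), (372, 35.0, 52.6), (375, 36.8, 53.6), (378, 37.7, 55.8), (381, 37.4, 59.3), (384, 36.8, 62.9), (387, 36.9, 65.8), (390, 37.4, 68.3), (393, 39.4, 69.0), (396, 42.2, 68.9), (399, 56.6, 56.8)]
355 [(300, -12.2, 36.6), (303, -9.6, 36.1), (306, -7.1, 35.6), (309, -4.7, 35.4), (312, -2.3, 35.2), (315, -0.3, 35.9), (318, -8.4, 53.0), (321, -127.3, 248.5), (366, 29.9, 52.5), (369, 31.9, 53.2), (372, 34.3, 53.6), (375, 37.5, 52.9), (378, 37.4, 56.2), (381, 36.7, 60.1), (384, 36.9, 63.0), (387, 37.1, 65.7), (390, 36.8, 69.0), (393, 40.5, 67.9), (396, 42.3, 68.9), (399, 56.6, 56.9)]
360 [(300, -11.5, 35.5), (303, -9.7, 36.3), (306, -7.5, 36.4), (309, -5.1, 36.2), (312, -1.6, 34.2), (315, 0.2, 35.0), (318, -8.3, 52.9), (321, -6.1, 53.0), (366, 29.2, 53.4), (369, 32.4, 52.8), (372, 34.7, 53.2), (375, 36.8, 53.9), (378, 37.5, 56.2), (381, 37.1, 59.8), (384, 35.8, 64.4), (387, 37.6, 65.3), (390, 36.4, 69.6
[... 275 characters left out ...]
(375, 37.2, 53.5), (378, 37.4, 56.4), (381, 37.1, 60.0), (384, 36.8, 63.4), (387, 37.4, 65.7), (390, 37.0, 69.1), (393, 39.4, 69.4), (396, 54.6, 56.2), (399, 57.0, 56.8)]
370 [(300, -11.7, 36.1), (303, -9.1, 35.4), (306, -7.2, 36.0), (309, -5.3, 36.7), (312, -2.2, 35.4), (315, -0.0, 35.6), (318, -8.6, 53.7), (321, -5.9, 52.8), (366, 30.0, 52.7), (369, 32.0, 53.5), (372, 35.5, 52.5), (375, 36.8, 54.2), (378, 36.6, 57.6), (381, 36.2, 61.1), (384, 36.8, 63.5), (387, 37.9, 65.2), (390, 37.3, 68.8), (393, 39.5, 69.4), (396, 55.6, 55.3), (399, 57.7, 56.2)]
275 [(186, -79.3, -0.9), (188, -78.3, 0.8), (190, -79.5, 13.7), (192, -79.6, 20.5), (194, -79.6, 26.8), (196, -79.6, 32.4), (198, -78.6, 33.1)]
```

Request:
carry_out(rows=[0.001,0.02,0,0,0,0.02,0,0,0,0.01,0,0,0,0.005,0,0,0,0.002,0,0,0,0,0,0])

```text
time: 6.85
ee_pos: [484.6, 16.8, 49.5]
tcp_rot: [-0.707, 0.707, -0.013, 0.013]
wrist_force: [-0.8, 0.5, 0.4]
grip_width: 47.1
```

Run:
```python
from h import *
goto(-42,7,40)
snap('wrist','w6.png')
p,d=snap('scene','s6.png'); cv2.imwrite('pics/s6c.png',cv2.resize(p[180:300,240:380,::-1],None,fx=5,fy=5,interpolation=cv2.INTER_CUBIC))
```

```text
t 6.85 local [-42.7   7.2  49.5] yaw -2.1 F [-0.8  0.5  0.4] w 47.105400311491145
tool shift [ 0.7  9.5 -0.2]
```

View pics/s6c.png

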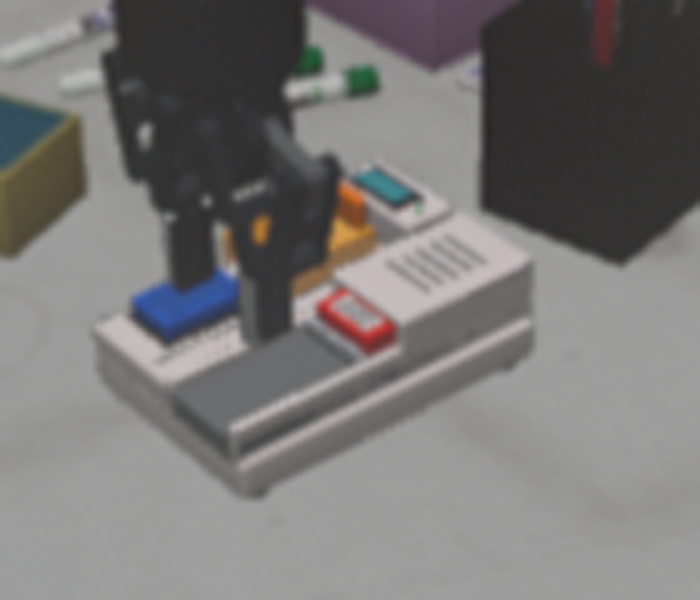

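View pics/w6.png

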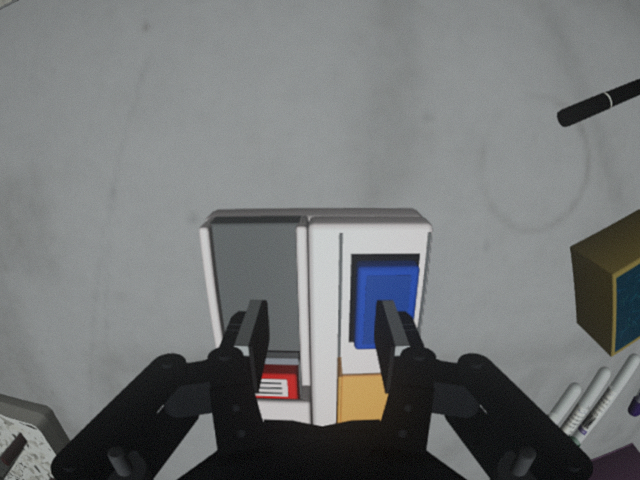

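Request:
carry_out(rows=[0,0.002,0,0,0,0.002,0,0,0,0,0,0])

```text
time: 7.25
ee_pos: [484.2, 16.8, 45.3]
tcp_rot: [-0.707, 0.707, -0.013, 0.013]
wrist_force: [-0.9, 1.4, 0.4]
grip_width: 47.0
```

Request:
carry_out(rows=[0,0.002,0,0,0,0,0,0])

```text
time: 7.45
ee_pos: [484.4, 16.8, 43.3]
tcp_rot: [-0.707, 0.707, -0.013, 0.013]
wrist_force: [-0.1, 0.8, 0.8]
grip_width: 47.2
```

Request:
carry_out(rows=[0,0.002,0,0,0,0,0,0])

```text
time: 7.65
ee_pos: [484.4, 16.8, 41.3]
tcp_rot: [-0.707, 0.707, -0.013, 0.013]
wrist_force: [0.4, -0.3, 2.7]
grip_width: 46.9
```

Request:
carry_out(rows=[0,0.002,0,0,0,0,0,0])

```text
time: 7.85
ee_pos: [484.4, 16.8, 39.2]
tcp_rot: [-0.707, 0.707, -0.013, 0.013]
wrist_force: [0.1, 0.2, 2.1]
grip_width: 47.1
```

Request:
carry_out(rows=[0,0.002,0,0,0,0,0,0])

```text
time: 8.05
ee_pos: [484.2, 16.8, 37.1]
tcp_rot: [0.707, -0.707, 0.013, -0.013]
wrist_force: [-0.3, 0.3, 3.2]
grip_width: 47.4
```

Request:
carry_out(rows=[0,0.002,0,0,0,0.0015,0,0,0,0,0,0,0,0,0,0])

```text
time: 8.45
ee_pos: [484.2, 16.9, 35.1]
tcp_rot: [0.707, -0.707, 0.013, -0.013]
wrist_force: [-5.2, 0.8, 17.0]
grip_width: 46.9
```

Run:
```python
from h import *
goto(-42,7,33)
snap('wrist','w7.png')
p,d=snap('scene','s7.png'); cv2.imwrite('pics/s7c.png',cv2.resize(p[180:300,240:380,::-1],None,fx=5,fy=5,interpolation=cv2.INTER_CUBIC))
```

```text
t 8.45 local [-43.1   7.3  35.1] yaw -2.11 F [-5.2  0.8 17. ] w 46.94014468116075
tool shift [ 1.1  2.1 -0.3]
```

View pics/s7c.png

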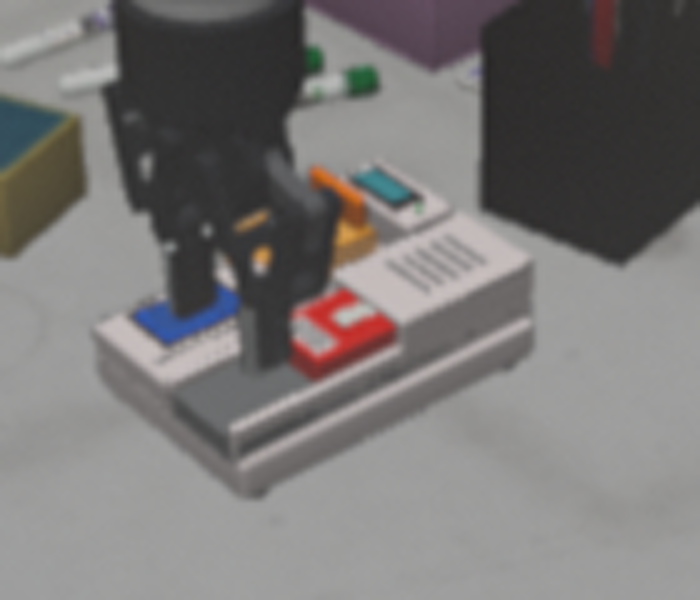

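View pics/w7.png

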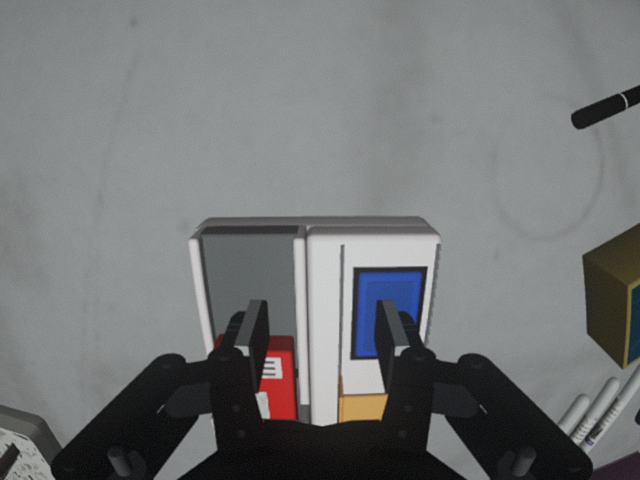

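Request:
carry_out(rows=[0,0,0,0,0,0,0,0,0,0,0,0,0,0,0,0])

```text
time: 8.95
ee_pos: [484.2, 16.9, 35.0]
tcp_rot: [0.707, -0.707, 0.013, -0.013]
wrist_force: [-5.4, 0.8, 16.9]
grip_width: 46.6
```

Run:
```python
from h import *
goto(-42,7,33)
i=ctrl.camera_info('wrist'); p,d=ctrl.snapshot('wrist')
for nm,(r,c) in dict(key=(305,372),key2=(295,390),deck=(300,332),cart=(350,280),chute=(280,250)).items():
    print(nm,np.round(w2l(world('wrist',(r,c),np.median(d[r-2:r+3,c-2:c+3]),info=i)),1))
for c in (270,280,288): print([(r,*np.round(w2l(world('wrist',(r,c),d[r,c],info=i)),1)[::2].tolist()) for r in range(326,352,3)])
```

```text
t 8.95 local [-43.1   7.3  35. ] yaw -2.11 F [-5.4  0.8 16.9] w 46.58850874908742
tool shift [ 1.1  2.  -0.3]
key [-48.9  30.   38.1]
key2 [-53.6  37.6  38. ]
deck [-50.2  12.8  35.8]
cart [-31.1  -9.6  46.7]
chute [-58.7 -22.6  34. ]
[(326, -35.3, 33.8), (329, -33.6, 33.8), (332, -32.2, 34.1), (335, -31.5, 35.7), (338, -31.0, 37.3), (341, -32.0, 41.1), (344, -31.6, 43.0), (347, -31.2, 44.7), (350, -31.0, 46.7)]
[(326, -35.1, 33.3), (329, -33.6, 33.7), (332, -32.2, 34.0), (335, -31.2, 35.1), (338, -32.0, 38.7), (341, -31.4, 40.2), (344, -31.3, 42.3), (347, -30.9, 44.1), (350, -31.2, 46.8)]
[(326, -35.2, 33.3), (329, -33.7, 33.6), (332, -32.2, 33.9), (335, -30.7, 34.2), (338, -31.1, 37.1), (341, -30.9, 39.4), (344, -31.1, 41.9), (347, -31.3, 44.5), (350, -30.9, 46.2)]
```

Key top is at 38 mm, which is fully down. The nose is at x = -31, the cartridge is flat, and the forces are steady. Handing in.

```bash
python3 -c "
from h import *
print(ctrl.finish_job())"
```

```text
the job is handed in; nothing more can be done
None
```

The guard is back, the key is held fully down, and the cartridge popped out and rests against the finger in the chute. I handed the job in at about 9 s of the 32 s allowed; no verdict was reported.

What I did: with the fingers held about 47 mm apart, I pushed the guard's rib to its end stop with one finger. I then lowered both fingers together, one onto the key and one into the chute.

Last checks, all positions in the reader's frame:
- **Guard:** the rib's front face moved from x ≈ -18 to +37 mm, and the push force rose to about 16 N at the end. That is at least 55 mm of travel. I did not measure the guard again after pressing the key.
- **Key:** its top is 38 mm above the desk, which is fully down, with about 17 N upward on the tool.
- **Cartridge:** the nose is at x ≈ -31 mm. It stays inside the chute, against the finger. There was a steady force of about 5 N along x on the tool. I took this as the cartridge pressing on the finger; some of it may be friction on the key.
- **Stability:** the arm's pose and forces did not change over the last 0.5 s.
- **Other things on the desk:** I saw no contact with them and none looked moved in the pictures, but I did not measure their positions again.

One disagreement came up. The network's first low-confidence guesses for the key were well off, on the ochre box instead, so I placed the reader from the depth picture. The other points then agreed with it to within 2 mm or so.

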